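# Seat a bracket in the drilling fixture and snap the toggle clamp shut

### The job

Get the dark steel bracket ready for drilling: with the fingertips, slide it along its channel until it is fully home against the end stop, then push the red clamp lever over past its dead centre so that it snaps down and the clamp holds the bracket there. Only push, never lift or carry the bracket, and leave the things lying around the fixture alone.

Things in the scene. Friction and masses are not known exactly. Their poses are not given: they have to be found in the camera images.
- clamp_fixture: Drilling fixture, fixed on the bench: pale metal plate (x -120 to 10, y -100 to 100, top z 14 mm) with a toggle clamp (x -49 to 7, y -24 to 24 mm) and a channel along y. Origin on the bench below the clamp; x points away from the robot (within 0.3 rad), to where the lever lies when shut; y to the robot's left, towards the end stop; z up.
- stop_face (a point): Middle of the face of the end stop, a brass block closing the channel's +y end; at fixture x -91.5, y 60, z 25.5 mm. Axes as the fixture's. The aluminium channel (55 mm wide, from y -98 to 78 mm) has its floor at z 22.5 mm, low side lips to z 27 mm, 35 mm apart inside; the stop's top is at z 37 mm. The -y end is open.
- bracket: Loose bent dark steel bracket, about 0.26 kg, flat in the channel: 160 mm along y, 32 wide, 6 thick, two holes; at its -y end an upturned leg 31 mm high, 6 thick. Origin: centre of the flat's underside, 80 mm from either end. Axes as the fixture's. Starts 25 to 50 mm short of the stop; slides with about 2 N; home when its origin is at y = -20 mm in the fixture's frame.
- leg_face (a point): Middle of the outer (-y) face of the bracket's upturned leg, 18 mm above the bracket's underside and 40 mm above the bench: push here, towards the fixture's +y.
- clamp_fixture_lever (a joint): Turn (rad) of the clamp's red lever from open: 0 open (almost upright, 1.39 rad above level), 1.39 shut (level, pointing to the fixture's +x). A spring pushes it back to 0 if let go before the dead centre at about 1.2; past that it snaps on to 1.39 and stays. Resistance about 3 N at the grip. It drives the clamp arm.
- lever_pivot (a point): The red lever's hinge (axis along the fixture's y), at fixture x -11.3, y 0, z 55 mm. Axes as the fixture's.
- grip_middle (a point): Middle of the lever's red grip, 89 mm from the hinge; the grip is 84 mm long (47 to 131 mm from the hinge) and 23 mm thick. Moves with the lever.
- clamp_fixture_arm: The clamp's steel arm with a black rubber foot; origin at its hinge (fixture x -25, y 0, z 46 mm). Shut, the foot is 66 mm from the hinge towards the fixture's -x and bears on the flat of the bracket with about 10 N; open, the arm stands up in the plane y = 0, to about x -95 and z 125 mm of the fixture.
- bolt: Hexagon bolt, 26 x 29 x 70 mm, standing on its head on the bench behind the plate, left of the lever. Leave alone. Origin: centre of its underside.
- nut: Large hexagon nut, 30 x 34 x 18 mm, on the bench behind the plate, right of the lever. Leave alone. Origin: centre of its underside.
- hex_key: Black hex key, 33 x 95 x 8 mm, lying on the bench left of the plate. Leave alone. Origin: centre of its underside.
- marker: White marker pen with a blue cap, 17 x 130 x 15 mm, lying on the bench left of the plate. Leave alone. Origin: centre of its underside.

How it is judged:
By the outcome, as a careful person would: the job done as asked, in the order asked, and still so for the second after the job is handed in, with the robot touching nothing.
It also fails if it takes over 45 s, if anything falls off the work surface, if the arm or the gripper's body presses on something with over 40 N, if the wrist force passes 120 N, or if a joint passes its speed limit or range.

### The arm

A 7-joint arm with a two-finger parallel gripper is mounted at the origin on a cart in front of the work surface, level with it; the furniture and walls round the work are solid. World frame = base frame: x ahead of the robot, y to its left, z up, the work surface at z = 0. Lengths are in m, angles in rad, forces in N, time in s.
With the tool pointing down it reaches from about 0.4 to 0.875 m from the base axis. Payload 4.4 kg.
Tool frame: the origin (TCP) lies midway between the tips of the shut fingers; the grasp point (between the pads) lies r.grip_depth behind it (r.grip_depth is the distance from the TCP to the grasp point, in m); z points along the fingers, y is the line along which they close (so a half turn about z gives the same grasp; the last joint's range is limited). The gripper opens to 85 mm and grips with 20 to 120 N. Pads are 22 mm wide; open, the fingers measure 114 mm over their backs; the gripper's body (76 mm by 85 mm) begins 54 mm behind the grasp point. The pads swing forward as they close: fully open they stand 13 mm farther back than shut.
Start: joints at [-1.261, 0.628, 0.038, 1.517, -0.027, 0.996, -0.02], TCP at [0.239, 0.605, 0.231] pointing down, gripper open.
Joint ranges: [-3.06, 3.06], [-0.37, 2.12], [-1.25, 1.32], [0.18, 2.47], [-1.1, 4.24], [0.23, 1.98], [-2.94, 2.94]. Speed limits (rad/s): [2.57, 2.57, 3.14, 3.14, 3.14, 3.14, 3.14].

### API

Orientations are given as [roll, pitch, yaw] about the fixed x, y, z axes, in that order (R = Rz(yaw) Ry(pitch) Rx(roll)).
In Python, from plant import r, vision gives the robot as it stands.
- The arm moves only by the shell command python3 -m pendant 'ROWS' [FORCE]. ROWS is JSON, a list of rows, each a list of 7 numbers: the shift along the tool's x, y, z in mm, then the turn, a rotation vector about the tool's x, y, z in rad, then the finger opening in mm, from 0 to 85.4. A call has 1 to 20 rows; each row shifts and turns the commanded pose from where the row before left it, along the tool's axes as they then stand; what a row does not reach is not made up. A row lasts 1/10 s, in which the tool goes at most 50 mm and 8.59 degrees, less where a joint would pass 70% of its speed; a pose out of reach is approached as far as the arm can. A call is refused whole if a number of a shift passes 50 or a number of a turn 0.15, either way. A call with a gripper value outside its range is refused whole. The fingers move at their own pace and stop on an object; FORCE is the grip in N (left out, the last holds). Time passes only in rows, so rows that do not move let the fingers close. It gives the time, the measured TCP pose, the force, the opening and the grip force at its end, in the units of the state.
- r.sense(): the state, without advancing time (a new reading comes with each control period).
- vision.snapshot(name): name is "scene" or "top" or "wrist"; returns a dict with "frame" (400x640x3 uint8, red, green, blue), "z_map" (400x640 float32, m along the optical axis (not along the pixel's ray), 0 where there is no reading), "K" (3x3 intrinsics, pixels), "view" (4x4, takes a point from world to camera coordinates). Camera axes: x right, y up, looking along -z (the intrinsics and any distortion apply to the point x, -y, -z); pixel columns grow to the right and rows downward; lengths in m; the calibration is good to about 2 mm. A picture is of the moment at which its call begins.
- r.sign_off(): hands the job in; it is judged then, once.
The state is a dict: "time_s": time; "q": joint angles; "joint_vel": joint speeds; "joint_efforts": joint torques, N m; "eef_pos": TCP position; "ee_rot": TCP orientation; "wrist_force": force on the tool from outside, world axes, zero at the start; "moment": the same for the moment, N m; "gripper_width": finger opening in m; "finger_force": force on a finger pad.
Only numpy, scipy, OpenCV 4.12 (cv2) and the standard library are available. Lean on these libraries where they do the work, as an engineer would, in place of code of your own. Each camera call takes 0.05 s, during which the arm holds its last target. There are 200 camera calls.

## Working session

There is one attempt and no reset: what is moved stays moved. The work goes in short steps, Python scripts to look and compute and a shell command to move; the robot and the scene stay as the last step left them, time stands still between calls to the robot, and variables do not carry over. Pictures are saved under pics/ and viewed, at most 10 in all, crops included, and the job is handed in when it is done.

```bash
mkdir -p pics; ls; python3 - <<'E'
from plant import r, vision
import cv2, numpy as np
s=r.sense(); print({k:np.round(v,3).tolist() for k,v in s.items()}, r.grip_depth)
for n in ["scene","top"]:
    d=vision.snapshot(n); cv2.imwrite(f"pics/{n}0.png",d["frame"][:,:,::-1]); np.savez(f"{n}0.npz",**d)
    print(n,d["K"].round(1).tolist(),d["view"].round(3).tolist(), [k for k in d])
E
```

```text
pics
{'time_s': 0.0, 'q': [-1.261, 0.629, 0.038, 1.518, -0.027, 0.996, -0.02], 'joint_vel': [0.001, 0.0, 0.0, -0.0, 0.0, 0.0, 0.0], 'joint_efforts': [0.0, -56.341, 1.226, -19.344, 0.011, 0.011, 0.0], 'eef_pos': [0.238, 0.604, 0.23], 'ee_rot': [-3.14, 0.0, 2.766], 'wrist_force': [-0.234, 0.363, 0.096], 'moment': [0.067, 0.013, -0.031], 'finger_force': 0.0, 'gripper_width': 0.085} 0.0187
scene [[496.1, 0.0, 317.1], [0.0, 496.1, 200.2], [0.0, 0.0, 1.0]] [[0.792, -0.61, -0.009, -0.426], [0.357, 0.451, 0.818, -0.268], [-0.495, -0.652, 0.575, -0.781], [0.0, 0.0, 0.0, 1.0]] ['frame', 'z_map', 'K', 'view']
top [[432.4, 0.0, 312.2], [0.0, 432.4, 202.9], [0.0, 0.0, 1.0]] [[-0.014, -1.0, -0.016, 0.006], [0.98, -0.017, 0.197, -0.56], [-0.197, -0.013, 0.98, -0.87], [0.0, 0.0, 0.0, 1.0]] ['frame', 'z_map', 'K', 'view']
```

View pics/scene0.png

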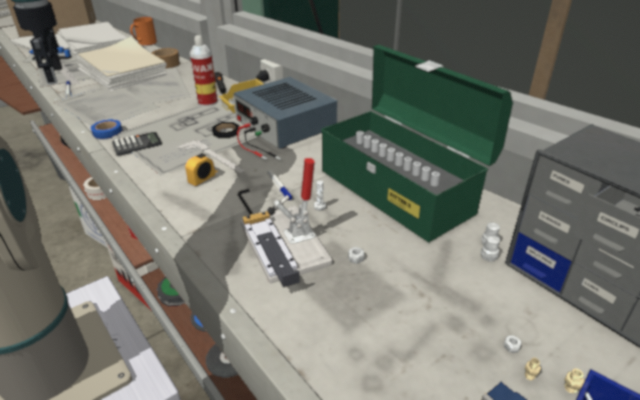

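View pics/top0.png

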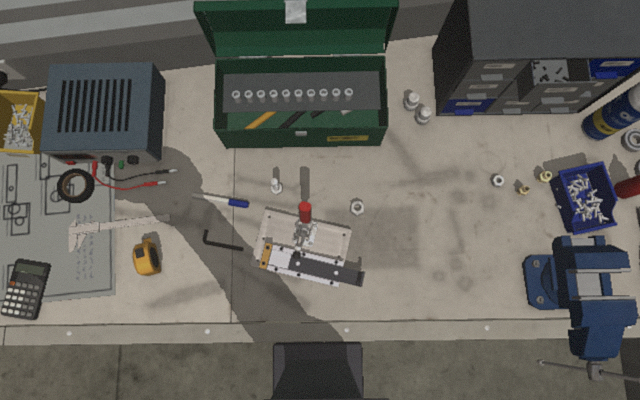

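The scene view shows the fixture at about (285,250), with its red lever upright at (308,180). In the top view the brass stop is at (265,257), the bracket's leg end at (355,275), the red grip at (305,212), the bolt at (277,186), the nut at (357,207), the hex key at (220,242) and the marker at (225,200).

```bash
cat > h.py <<'E'
import numpy as np, cv2
def ray(d,u,v,z):
    "pixel -> world point on plane z"
    K,V=d["K"],d["view"]; R,t=V[:3,:3],V[:3,3]; c=-R.T@t
    p=np.linalg.solve(K,[u,v,1.]); w=R.T@np.array([p[0],-p[1],-p[2]])
    return c+w*(z-c[2])/w[2]
def cloud(d):
    K,V=d["K"],d["view"]; z=d["z_map"]; v,u=np.mgrid[:z.shape[0],:z.shape[1]]
    x=(u-K[0,2])/K[0,0]*z; y=(v-K[1,2])/K[1,1]*z
    P=np.stack([x,-y,-z],-1); return (P-V[:3,3])@V[:3,:3]
def proj(d,P):
    c=d["view"][:3,:3]@np.asarray(P)+d["view"][:3,3]; p=d["K"]@np.array([c[0],-c[1],-c[2]]); return p[:2]/p[2]
def hsv(d): return cv2.cvtColor(d["frame"],cv2.COLOR_RGB2HSV)
E
python3 - <<'E'
from h import *
d=dict(np.load("top0.npz")); H=hsv(d); C=cloud(d)
box=np.zeros(H.shape[:2],bool); box[190:300,235:380]=1
def blob(m,name):
    n,l,s,c=cv2.connectedComponentsWithStats((m&box).astype(np.uint8)); 
    for i in np.argsort(-s[1:,4])[:3]+1:
        q=C[(l==i)&(d["z_map"]>0)]
        print(name,s[i].tolist(),c[i].round(1),q.mean(0).round(4),np.median(q[:,2]).round(4),q.min(0).round(3),q.max(0).round(3))
    return l
h,s,v=H[...,0],H[...,1],H[...,2]
blob((h>8)&(h<25)&(s>100)&(v>100),"brass")
blob(((h<6)|(h>174))&(s>130),"red")
m=(v<95)&(s<90); blob(m,"dark")
# plate outline at z=14mm: height band
z=C[...,2]; pl=(z>0.009)&(z<0.019)&box
n,l,st,c=cv2.connectedComponentsWithStats(pl.astype(np.uint8)); i=np.argmax(st[1:,4])+1; print("plate",st[i])
for zz in (0.02,):
    q=C[(z>0.009)&(z<.06)&box][:,:2].astype(np.float32); rc=cv2.minAreaRect(q*1000); print(rc)
for n in ("top","scene"):
    D=dict(np.load(n+"0.npz")); x,y=(285,205) if n=="scene" else (300,240)
    f=D["frame"]; cr=f[y-60:y+75,x-90:x+90] if n=="top" else f[y-60:y+90,x-70:x+90]
    cv2.imwrite(f"pics/{n}c.png",cv2.resize(cr,None,fx=4,fy=4,interpolation=cv2.INTER_CUBIC)[:,:,::-1])
E
```

```text
brass [259, 243, 13, 26, 162] [265.4 255.5] [0.4507 0.0995 0.0367] 0.0369 [0.424 0.088 0.013] [0.478 0.113 0.041]
red [299, 201, 12, 22, 201] [304.7 211.1] [0.5219 0.0104 0.1664] 0.1811 [ 0.51  -0.     0.109] [0.538 0.021 0.189]
dark [289, 251, 75, 36, 1232] [328.2 269.3] [ 0.4199 -0.0346  0.0296] 0.0288 [ 0.384 -0.106 -0.004] [0.454 0.05  0.101]
dark [235, 265, 61, 35, 633] [267.8 285.6] [0.388  0.0984 0.    ] 0.0001 [ 0.358  0.039 -0.005] [0.434 0.172 0.005]
dark [235, 245, 18, 15, 121] [242.  251.8] [0.4625 0.1557 0.002 ] 0.0007 [ 0.446  0.134 -0.005] [0.478 0.172 0.011]
plate [ 250  209   50   59 1402]
((495.3926696777344, 30.7711181640625), (303.33050537109375, 194.9056396484375), 81.17842102050781)
```

View pics/topc.png

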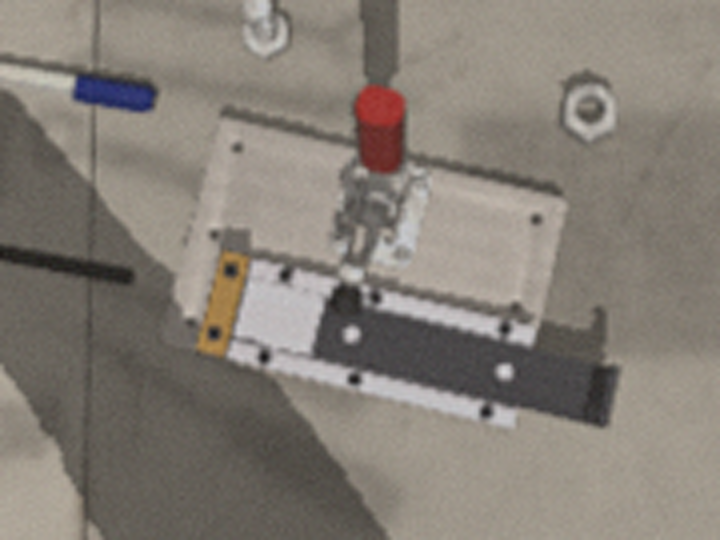

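The crop (scale 4, offset 210,180) shows the plate's far corners at (223,113) and (566,196). The brass top's corners are at (224,252), (248,257), (223,356) and (199,350), the channel's near-right corner at (515,422), and the bracket's leg top spans (588–618, 366–425).

```bash
cat > fit.py <<'E'
from h import *
d=dict(np.load("top0.npz"))
L=[((223,113),(10,100,14)),((566,196),(10,-100,14)),((224,252),(-64,78,37)),((248,257),(-64,60,37)),((223,356),(-119,60,37)),((199,350),(-119,78,37)),((515,422),(-119,-98,27))]
g=lambda c,z: ray(d,210+(c[0]-1.5)/4,180+(c[1]-1.5)/4,z/1000)[:2]*1000
W=np.array([g(c,f[2]) for c,f in L]); F=np.array([f[:2] for _,f in L],float)
a,b=F-F.mean(0),W-W.mean(0); yaw=np.arctan2((a[:,0]*b[:,1]-a[:,1]*b[:,0]).sum(),(a*b).sum())
R=np.array([[np.cos(yaw),-np.sin(yaw)],[np.sin(yaw),np.cos(yaw)]]); t=W.mean(0)-R@F.mean(0)
print("yaw",yaw,"t",t); print("res",(W-(F@R.T+t)).round(1).tolist())
inv=lambda w:(np.asarray(w)-t)@R
for n,c,z in [("leg top",(603,368),53.5),("leg top",(617,370),53.5),("leg top",(606,425),53.5),("leg top",(587,420),53.5),("flat end",(322,305),28.5),("flat end",(315,357),28.5)]: print(n,inv(g(c,z)).round(1))
np.savez("fix.npz",yaw=yaw,R=R,t=t)
C=cloud(d);H=hsv(d);m=((H[...,0]<6)|(H[...,0]>174))&(H[...,1]>130); m[:201]=0;m[223:]=0;m[:,:299]=0;m[:,311:]=0
q=C[m&(d["z_map"]>0)]*1000; f=np.c_[inv(q[:,:2]),q[:,2]]
top=f[f[:,2]>178]; print("grip top",np.median(top,0), "all",np.median(f,0))
print("expected grip end", -11.3+131*np.cos(1.39),55+131*np.sin(1.39))
dk=(H[...,2]<95)&(H[...,1]<90)&(C[...,2]>.045)&(C[...,2]<.06); q=C[dk]*1000; q=np.c_[inv(q[:,:2]),q[:,2]]; q=q[(q[:,1]<-60)&(q[:,1]>-170)&(abs(q[:,0]+91)<25)]; print("leg cloud",len(q),q.min(0),q.max(0),np.median(q,0))
for n,p in [("leg_face_home",(-91.5,-100)),("pivot",(-11.3,0)),("stop",(-91.5,60))]: print(n,(R@np.array(p)+t).round(1))
for n,c in (("bolt",(263,30)),("nut",(588,108))): w=g(c,18 if n=="nut" else 0); print(n,w.round(0),inv(w).round(0))
E
python3 fit.py
```

```text
yaw -0.24260514760550975 t [523.62513696  10.44509595]
res [[1.3, -2.0], [-0.6, 1.9], [-2.0, -2.4], [-0.5, 2.2], [0.4, 2.0], [-0.5, -2.6], [1.8, 0.9]]
leg top [ -80.8 -134.1]
leg top [ -80.1 -141.4]
leg top [-108.8 -141.6]
leg top [-108.6 -131.5]
flat end [-80.5  17.9]
flat end [-108.3   15. ]
grip top [  3.56575072   0.21185659 185.30712761] all [ -3.24719128  -0.22940982 181.10514412]
expected grip end 12.255500075162946 183.86480674027723
leg cloud 33 [-107.94229405 -141.22939267   45.7050611 ] [ -80.188457   -137.12204834   56.32646035] [ -94.88734139 -138.93018456   53.30467654]
leg_face_home [410.8 -64.6]
pivot [512.7  13.2]
stop [449.2  90.7]
bolt [609.  82.] [66. 90.]
nut [ 557. -101.] [  59. -100.]
```

View pics/scenec.png

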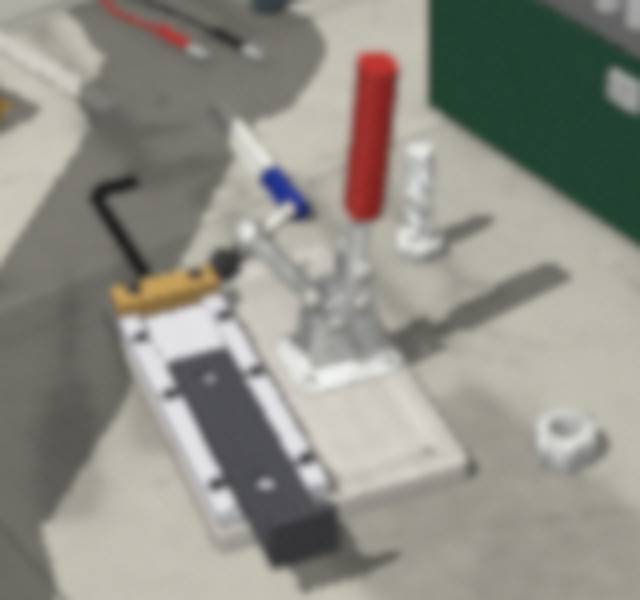

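Everything is consistent: the yaw is −0.243, the grip and leg heights match, and the bracket is about 41–43 mm short of the stop. With a turn of −0.133 about tool z, tool x = fixture −x, tool y = fixture +y and z is down. I'll shut the fingers and move over by the left of the fixture.

```bash
cat > where.py <<'E'
from h import *
from plant import r
f=np.load("fix.npz"); s=r.sense(); p=np.array(s["eef_pos"])*1000
w=np.array(s["wrist_force"]); print("fix",((p[:2]-f["t"])@f["R"]).round(1),"z",p[2].round(1),"rot",np.round(s["ee_rot"],3),"Ffix",(w[:2]@f["R"]).round(1),w[2].round(1),"t",s["time_s"])
E
python3 -m pendant '[[0,0,0,0,0,-0.133,0],[-30,-34,0,0,0,0,0],[-30,-34,0,0,0,0,0],[-30,-34,0,0,0,0,0],[-30,-34,0,0,0,0,0],[-30,-34,0,0,0,0,0],[-30,-34,0,0,0,0,0],[-30,-34,0,0,0,0,0],[-30,-34,0,0,0,0,0],[-30,-34,0,0,0,0,0],[-30,-34,0,0,0,0,0],[0,0,0,0,0,0,0]]' 20; python3 where.py
```

```text
time_s: 1.3
eef_pos: [0.4509, 0.1951, 0.2312]
ee_rot: [-3.138, 0.002, 2.887]
wrist_force: [0.1, -0.3, -0.4]
gripper_width: 0.0002
finger_force: 0.0
fix [-114.9  161.8] z 231.2 rot [-3.138e+00  2.000e-03  2.887e+00] Ffix [ 0.1 -0.2] -0.4 t 1.3
```

```bash
python3 -m pendant '[[-3,-42,0,0,0,-0.012,0],[-3,-42,0,0,0,0,0],[-3,-42,0,0,0,0,0],[-3,-42,0,0,0,0,0],[-3,-42,0,0,0,0,0],[-3,-42,0,0,0,0,0],[-3,-42,0,0,0,0,0],[-2,-43,0,0,0,0,0],[0,0,0,0,0,0,0],[0,0,0,0,0,0,0]]'; python3 where.py
```

```text
time_s: 2.3
eef_pos: [0.3925, -0.1311, 0.2312]
ee_rot: [3.141, -0.0, 2.908]
wrist_force: [-0.4, 0.9, -0.2]
gripper_width: 0.0002
finger_force: 0.0
fix [ -93.3 -168.9] z 231.2 rot [ 3.141 -0.     2.908] Ffix [-0.7  0.8] -0.2 t 2.3
```

```bash
python3 -m pendant '[[0,-6,30,0,0,0,0],[0,0,40,0,0,0,0],[0,0,40,0,0,0,0],[0,0,40,0,0,0,0],[0,0,30,0,0,0,0],[0,0,15,0,0,0,0],[0,0,0,0,0,0,0],[0,0,0,0,0,0,0]]'; python3 where.py; python3 - <<'E'
from h import *
from plant import vision
d=vision.snapshot("scene"); cv2.imwrite("pics/s1.png",cv2.resize(d["frame"][145:300,205:375],None,fx=3.8,fy=3.8,interpolation=cv2.INTER_CUBIC)[:,:,::-1])
E
```

```text
time_s: 3.1
eef_pos: [0.3895, -0.1305, 0.0563]
ee_rot: [3.129, -0.012, 2.913]
wrist_force: [-0.1, -0.4, -0.2]
gripper_width: -0.0002
finger_force: 0.0
fix [ -96.4 -169. ] z 56.3 rot [ 3.129 -0.012  2.913] Ffix [-0.1 -0.4] -0.2 t 3.1
```

View pics/s1.png

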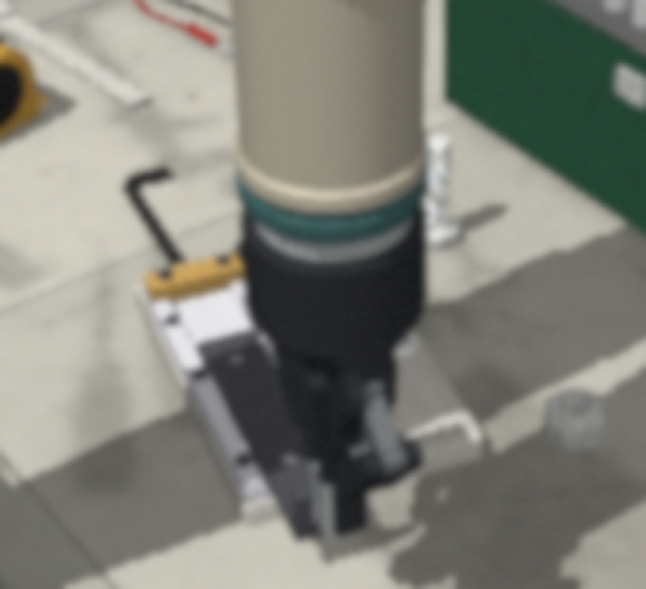

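The hand is down beside the bracket's leg end, with the fingertips at about (335,500) and no contact force. It is still 20 mm high, so I descend more slowly.

```bash
python3 -m pendant '[[-1,0,6,0,0,0.015,0],[-1,0,6,0,0,0,0],[-1,0,6,0,0,0,0],[-1,0,2,0,0,0,0],[0,0,0,0,0,0,0]]'; python3 where.py; python3 -c "
from plant import r
print([round(x,2) for x in r.sense()['q']])"
```

```text
time_s: 3.65
eef_pos: [0.3935, -0.1323, 0.0368]
ee_rot: [3.129, -0.01, 2.896]
wrist_force: [-1.1, 1.1, 0.0]
gripper_width: 0.0002
finger_force: 0.0
fix [ -92.1 -169.8] z 36.8 rot [ 3.129 -0.01   2.896] Ffix [-1.4  0.8] 0.0 t 3.65
[np.float64(0.09), np.float64(0.72), np.float64(0.25), np.float64(2.29), np.float64(-0.86), np.float64(0.24), np.float64(2.46)]
```

```bash
python3 -m pendant '[[0,4,0,0,0,0,0],[0,4,0,0,0,0,0],[0,4,0,0,0,0,0],[0,4,0,0,0,0,0],[0,4,0,0,0,0,0],[0,4,0,0,0,0,0],[0,4,0,0,0,0,0]]'; python3 where.py; python3 -m pendant '[[0,3,0,0,0,0,0],[0,3,0,0,0,0,0],[0,3,0,0,0,0,0],[0,3,0,0,0,0,0],[0,3,0,0,0,0,0]]'; python3 where.py
```

```text
time_s: 4.35
eef_pos: [0.3998, -0.1054, 0.0367]
ee_rot: [3.13, -0.011, 2.895]
wrist_force: [-0.5, -1.4, 0.9]
gripper_width: -0.0
finger_force: 0.9
fix [ -92.3 -142.2] z 36.7 rot [ 3.13  -0.011  2.895] Ffix [-0.1 -1.5] 0.9 t 4.35
time_s: 4.85
eef_pos: [0.4034, -0.0904, 0.0368]
ee_rot: [3.129, -0.011, 2.896]
wrist_force: [0.6, -1.7, -1.1]
gripper_width: 0.0003
finger_force: 0.5
fix [ -92.5 -126.8] z 36.8 rot [ 3.129 -0.011  2.896] Ffix [ 1.  -1.5] -1.1 t 4.85
```

```bash
python3 -m pendant '[[0,2,0,0,0,0,0],[0,2,0,0,0,0,0],[0,2,0,0,0,0,0],[0,1,0,0,0,0,0]]'; python3 where.py; python3 -m pendant '[[0,1,0,0,0,0,0],[0,1,0,0,0,0,0],[0,1,0,0,0,0,0]]'; python3 where.py;
```

```text
time_s: 5.25
eef_pos: [0.4052, -0.0838, 0.0369]
ee_rot: [3.129, -0.011, 2.896]
wrist_force: [0.8, -1.0, -0.1]
gripper_width: -0.0001
finger_force: 0.5
fix [ -92.3 -120. ] z 36.9 rot [ 3.129 -0.011  2.896] Ffix [ 1.  -0.8] -0.1 t 5.25
time_s: 5.55
eef_pos: [0.4059, -0.0812, 0.0369]
ee_rot: [3.13, -0.011, 2.896]
wrist_force: [1.2, -1.5, -0.1]
gripper_width: 0.0002
finger_force: 0.4
fix [ -92.3 -117.2] z 36.9 rot [ 3.13  -0.011  2.896] Ffix [ 1.5 -1.2] -0.1 t 5.55
```

```bash
python3 - <<'E'
from h import *
from plant import vision
d=vision.snapshot("top"); np.savez("top1.npz",**d); cv2.imwrite("pics/t1.png",cv2.resize(d["frame"][195:315,230:390],None,fx=4,fy=4,interpolation=cv2.INTER_CUBIC)[:,:,::-1])
E
```

```text
(no output)
```

View pics/t1.png

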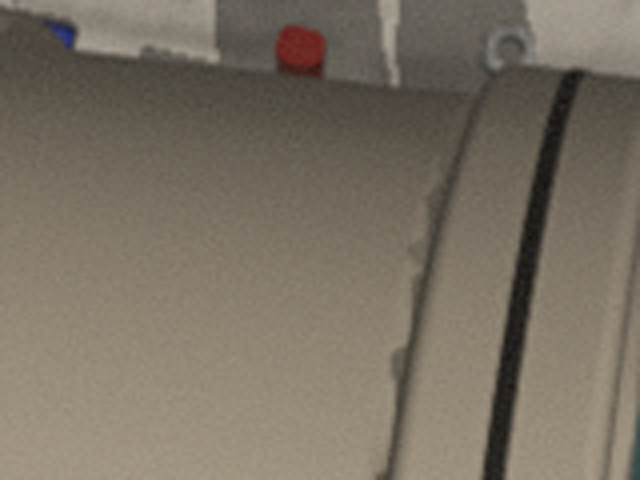

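The arm hides the fixture in the top view; only the red grip, still upright, shows at (300,50). I go on pushing by feel.

```bash
for i in 1 2 3; do python3 -m pendant '[[0,1,0,0,0,0,0],[0,1,0,0,0,0,0]]' >/dev/null; python3 where.py; done
```

```text
fix [ -92.3 -115.2] z 37.0 rot [ 3.13  -0.011  2.896] Ffix [ 0.  -0.6] -0.4 t 5.8
fix [ -92.3 -113.1] z 37.0 rot [ 3.13  -0.011  2.896] Ffix [-0.6 -1.4] -1.5 t 6.0
fix [ -92.3 -111.1] z 37.0 rot [ 3.13  -0.011  2.896] Ffix [ 0.3 -1.2] -0.8 t 6.2
```

```bash
python3 -m pendant '[[0,1,0,0,0,0,0],[0,1,0,0,0,0,0]]' >/dev/null; python3 where.py; python3 - <<'E'
from h import *
from plant import vision
f=np.load("fix.npz")
d=vision.snapshot("scene"); np.savez("sc1.npz",**d); cv2.imwrite("pics/s2.png",cv2.resize(d["frame"][175:295,215:345],None,fx=5,fy=5,interpolation=cv2.INTER_CUBIC)[:,:,::-1])
for p in [(-91.5,60,28.5),(-107,60,28.5),(-107,50,28.5),(-107,-100,28.5)]:
    w=np.r_[f["R"]@np.array(p[:2])+f["t"],p[2]]/1000; u=proj(d,w); print(p,((u-[215,175])*5+2).round())
E
```

```text
fix [ -92.1 -110.8] z 37.1 rot [ 3.132 -0.01   2.894] Ffix [ 0.4 -7.2] 0.0 t 6.4
(-91.5, 60, 28.5) [215. 231.]
(-107, 60, 28.5) [180. 240.]
(-107, 50, 28.5) [187. 253.]
(-107, -100, 28.5) [310. 480.]
```

View pics/s2.png

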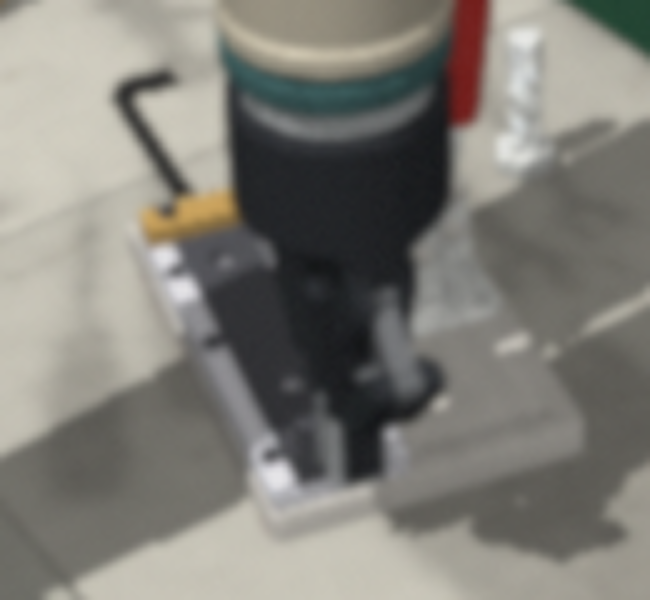

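The bracket's far end now meets the brass at about (210,238), and the force jumped to 7 N with no more travel: it is home. I press a little firmer, then back off along −y and rise.

```bash
python3 -m pendant '[[0,1,0,0,0,0,0],[0,1,0,0,0,0,0],[0,0,0,0,0,0,0]]'; python3 where.py; python3 -m pendant '[[0,-3,0,0,0,0,0],[0,-6,0,0,0,0,0],[0,-10,0,0,0,0,0],[0,-6,-10,0,0,0,0],[0,0,-30,0,0,0,0],[0,0,-40,0,0,0,0],[0,0,-40,0,0,0,0],[0,0,-40,0,0,0,0],[0,0,-30,0,0,0,0],[0,0,0,0,0,0,0]]';python3 where.py
```

```text
time_s: 6.75
eef_pos: [0.4079, -0.0749, 0.0372]
ee_rot: [3.135, -0.009, 2.892]
wrist_force: [-3.7, -8.8, 0.9]
gripper_width: 0.0002
finger_force: 4.7
fix [ -91.9 -110.7] z 37.2 rot [ 3.135 -0.009  2.892] Ffix [-1.5 -9.4] 0.9 t 6.75
time_s: 7.75
eef_pos: [0.4057, -0.0994, 0.2298]
ee_rot: [3.128, -0.004, 2.896]
wrist_force: [-0.2, -0.1, -0.1]
gripper_width: 0.0
finger_force: 0.0
fix [ -88.  -134.9] z 229.8 rot [ 3.128 -0.004  2.896] Ffix [-0.1 -0.1] -0.1 t 7.75
```

```bash
python3 -m pendant '[[-10,30,0,0,0,0,0],[-12,35,0,0,0,0,0],[-12,35,0,0,0,0,0],[-12,34,0,0,0,0,0],[0,0,20,0,0,0,0],[0,0,25,0,0,0,0],[0,0,20,0,0,0,0],[0,0,10,0,0,0,0],[0,0,0,0,0,0,0]]';python3 where.py; python3 - <<'E'
from h import *
from plant import vision
d=vision.snapshot("scene"); cv2.imwrite("pics/s3.png",cv2.resize(d["frame"][115:295,205:365],None,fx=3.3,fy=3.3,interpolation=cv2.INTER_CUBIC)[:,:,::-1])
E
```

```text
time_s: 8.65
eef_pos: [0.479, 0.0212, 0.1514]
ee_rot: [3.13, -0.014, 2.895]
wrist_force: [0.5, 0.3, 0.4]
gripper_width: 0.0
finger_force: 0.0
fix [-45.9  -0.3] z 151.4 rot [ 3.13  -0.014  2.895] Ffix [0.4 0.5] 0.4 t 8.65
```

View pics/s3.png

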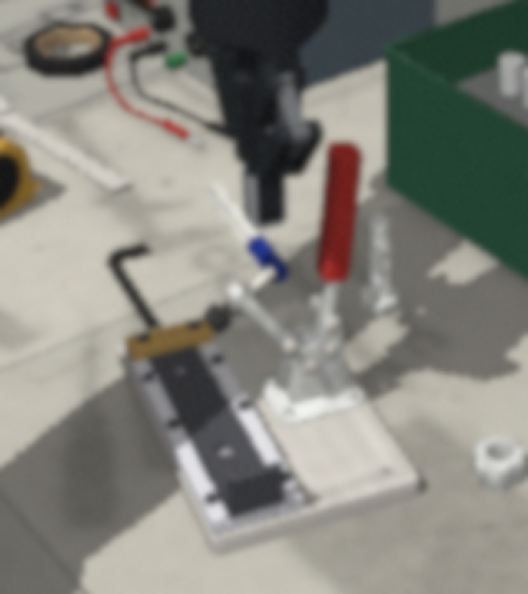

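The bracket sits home under the stop, the lever is upright at (340,210), and the fingertips are on its near side at (262,205). Next I advance to contact and start the arc.

```bash
python3 -m pendant '[[-8,0,0,0,0,0,0],[-8,0,0,0,0,0,0],[-7,0,0,0,0,0,0],[-7,0,0,0,0,0,0],[-5,0,1,0,0,0,0],[-5,0,1,0,0,0,0],[-5,0,1,0,0,0,0],[-4,0,1,0,0,0,0]]';python3 where.py
```

```text
time_s: 9.5
eef_pos: [0.5282, 0.0094, 0.1482]
ee_rot: [3.13, -0.011, 2.896]
wrist_force: [-0.8, 0.6, 3.0]
gripper_width: -0.0006
finger_force: 1.1
fix [4.7 0.1] z 148.2 rot [ 3.13  -0.011  2.896] Ffix [-0.9  0.4] 3.0 t 9.5
```

```bash
python3 -m pendant '[[-4,0,1,0,0,0,0],[-4,0,1,0,0,0,0],[-4,0,1,0,0,0,0],[-4,0,2,0,0,0,0],[-4,0,2,0,0,0,0],[-4,0,3,0,0,0,0],[-4,0,3,0,0,0,0],[-4,0,3,0,0,0,0]]';python3 where.py;  python3 -m pendant '[[-4,0,3,0,0,0,0],[-4,0,3,0,0,0,0],[-4,0,4,0,0,0,0],[-3,0,4,0,0,0,0]]';python3 where.py; python3 - <<'E'
from h import *
from plant import vision
d=vision.snapshot("scene"); cv2.imwrite("pics/s4.png",cv2.resize(d["frame"][115:295,205:365],None,fx=3.3,fy=3.3,interpolation=cv2.INTER_CUBIC)[:,:,::-1])
E
```

```text
time_s: 10.3
eef_pos: [0.5599, 0.0015, 0.1322]
ee_rot: [3.13, -0.009, 2.895]
wrist_force: [-1.4, -0.7, 2.9]
gripper_width: -0.0001
finger_force: 1.3
fix [37.4 -0. ] z 132.2 rot [ 3.13  -0.009  2.895] Ffix [-1.2 -1. ] 2.9 t 10.3
time_s: 10.7
eef_pos: [0.574, -0.0016, 0.1176]
ee_rot: [3.129, -0.01, 2.896]
wrist_force: [-0.5, -0.7, 1.6]
gripper_width: 0.0002
finger_force: 1.0
fix [51.8  0.4] z 117.6 rot [ 3.129 -0.01   2.896] Ffix [-0.3 -0.8] 1.6 t 10.7
```

View pics/s4.png

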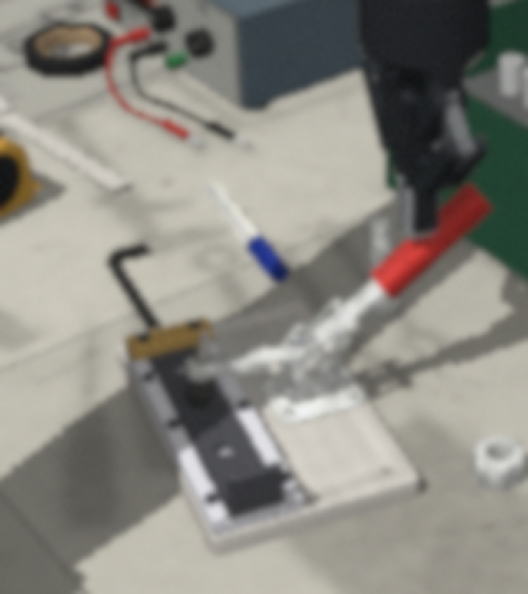

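The lever is about halfway down, the tips rest on the grip at (425,235), and the clamp's foot is coming down on the bracket at (198,390). I continue the arc past dead centre.

```bash
python3 -m pendant '[[-3,0,3,0,0,0,0],[-3,0,4,0,0,0,0],[-3,0,4,0,0,0,0],[-2,0,4,0,0,0,0],[-2,0,4,0,0,0,0],[-2,0,5,0,0,0,0],[-2,0,5,0,0,0,0],[-2,0,4,0,0,0,0]]';python3 where.py;  python3 -m pendant '[[-1,0,4,0,0,0,0],[-1,0,4,0,0,0,0],[-1,0,3,0,0,0,0],[0,0,3,0,0,0,0]]';python3 where.py; python3 -m pendant '[[-1,0,3,0,0,0,0],[0,0,2,0,0,0,0],[0,0,0,0,0,0,0]]';python3 where.py
```

```text
time_s: 11.55
eef_pos: [0.5913, -0.0055, 0.0839]
ee_rot: [3.129, -0.012, 2.896]
wrist_force: [-0.2, -0.9, 0.7]
gripper_width: 0.0
finger_force: 0.2
fix [69.5  0.8] z 83.9 rot [ 3.129 -0.012  2.896] Ffix [ 0.1 -0.9] 0.7 t 11.55
time_s: 11.95
eef_pos: [0.5941, -0.0061, 0.0702]
ee_rot: [3.13, -0.011, 2.896]
wrist_force: [1.4, -0.1, -0.9]
gripper_width: -0.0001
finger_force: 0.0
fix [72.4  0.9] z 70.2 rot [ 3.13  -0.011  2.896] Ffix [1.4 0.3] -0.9 t 11.95
time_s: 12.25
eef_pos: [0.5944, -0.0061, 0.0685]
ee_rot: [3.127, -0.012, 2.895]
wrist_force: [-7.8, 1.3, 24.6]
gripper_width: -0.0001
finger_force: 12.8
fix [72.7  0.9] z 68.5 rot [ 3.127 -0.012  2.895] Ffix [-7.9 -0.6] 24.6 t 12.25
```

The force dropped to zero and then met a solid stop at level, so the lever snapped shut. I retreat upward and away, then verify.

```bash
python3 -m pendant '[[0,0,-6,0,0,0,0],[0,0,-20,0,0,0,0],[0,0,-40,0,0,0,0],[0,0,-40,0,0,0,0],[0,0,-40,0,0,0,0],[0,0,-40,0,0,0,0],[0,40,0,0,0,0,0],[0,45,0,0,0,0,0],[0,45,0,0,0,0,0],[0,45,0,0,0,0,0],[0,45,0,0,0,0,0],[0,45,0,0,0,0,0],[0,0,0,0,0,0,0],[0,0,0,0,0,0,0]]';python3 where.py; python3 - <<'E'
from h import *
from plant import vision
a=[]
for n,(y,x) in (("top",(165,200)),("scene",(135,190))):
    d=vision.snapshot(n); np.savez(n+"9.npz",**d); a.append(cv2.resize(d["frame"][y:y+150,x:x+190],None,fx=2,fy=2,interpolation=cv2.INTER_CUBIC) if 0 else cv2.resize(d["frame"][y:y+150,x:x+190],None,fx=2.1*2,fy=2.1*2,interpolation=cv2.INTER_CUBIC)[:, :400*2])
cv2.imwrite("pics/end.png",cv2.resize(np.vstack(a),None,fx=.47,fy=.47)[:,:,::-1])
C=cloud(dict(np.load("top9.npz")));D=dict(np.load("top9.npz"));H=hsv(D)
f=np.load("fix.npz"); m=((H[...,0]<6)|(H[...,0]>174))&(H[...,1]>130)&(D["z_map"]>0); m[:150]=0;m[260:]=0;m[:,:270]=0;m[:,345:]=0
q=C[m]*1000; q=np.c_[(q[:,:2]-f["t"])@f["R"],q[:,2]]; print("grip",len(q),np.percentile(q,[5,50,95],axis=0).round(1).tolist())
m=(H[...,2]<95)&(H[...,1]<90)&(C[...,2]>.045)&(C[...,2]<.06); q=C[m]*1000; q=np.c_[(q[:,:2]-f["t"])@f["R"],q[:,2]]; q=q[(q[:,1]<-70)&(q[:,1]>-170)&(abs(q[:,0]+91)<25)]; print("leg",len(q),q.min(0),q.max(0),np.median(q,0))
E
```

```text
time_s: 13.65
eef_pos: [0.6606, 0.2494, 0.2538]
ee_rot: [3.131, -0.012, 2.899]
wrist_force: [0.3, -0.9, -0.3]
gripper_width: 0.0005
finger_force: 0.0
fix [ 75.5 264.9] z 253.8 rot [ 3.131 -0.012  2.899] Ffix [ 0.5 -0.8] -0.3 t 13.65
grip 345 [[39.6, -9.3, 64.1], [76.1, -0.6, 67.8], [113.0, 8.3, 71.3]]
leg 33 [-107.57307362  -97.38072477   47.14393095] [-79.49087475 -93.00953831  56.42769707] [-93.10489022 -95.16531022  53.98581995]
```

View pics/end.png

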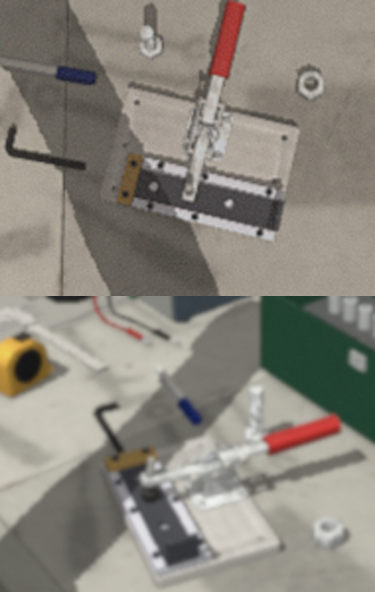

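Both views show the lever level, with the grip at (228,40) and (305,433). The clamp foot is on the bracket, the bracket is tight to the brass stop at (130,180), and the loose things are where they were. The leg's middle measures y ≈ −95 mm (−97 when home, within the measurement error).

```bash
python3 -c "
from plant import r
print(r.sign_off())"
```

```text
the job is handed in; nothing more can be done
None
```

The bracket is fully home against the end stop, the clamp lever is snapped shut holding it there, and the job was handed in at about 14 s with the arm clear of everything.

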